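Secure a jar in its holder and open its safety cap

ROBOT

A 7-joint arm with a two-finger parallel gripper is mounted at the origin on a cart in front of the work surface, level with it; the furniture and walls round the work are solid. World frame = base frame: x ahead of the robot, y to its left, z up, the work surface at z = 0. Lengths are in m, angles in degrees, forces in N, time in s.
With the tool pointing down it reaches from about 0.35 to 0.775 m from the base axis. Payload 3.1 kg.
Tool frame: the origin (TCP) lies midway between the tips of the shut fingers; the grasp point (between the pads) lies pinch_z behind it (pinch_z is the distance from the TCP to the grasp point, in m); z points along the fingers, x is the direction in which the jaws open and shut, and the axes are right-handed (so a half turn about z gives the same grasp; the last joint's range is limited). The gripper opens to 85 mm and grips with 20 to 120 N. Pads are 22 mm wide; open, the fingers measure 114 mm over their backs; the gripper's body (76 mm by 85 mm) begins 54 mm behind the grasp point. The pads swing forward as they close: fully open they stand 13 mm farther back than shut.
Start: joints at [60.98, 17.813, 0.802, 86.603, -0.252, 75.585, -1.558], TCP at [0.247, -0.492, 0.231] pointing down, gripper open.
Joint ranges: [-154.91, 154.91], [-16.99, 109.72], [-72.82, 74.43], [7.12, 147.25], [-82.49, 262.49], [11.32, 116.49], [-174.64, 174.64]. Speed limits (degrees/s): [159.86, 159.86, 180, 180, 180, 180, 180].

INTERFACE

Orientations are given as a 3x3 rotation matrix whose columns are the frame's x, y, z axes.
In Python, from rig import * gives the robot as it stands. The module is installed in compiled form; this text tells all that it offers. Calls block until the motion is done:
- goto(position, orientation): joint-space move of the TCP to a pose.
- servo_line(position, rotation=None, v=0.15, contact_N=None): straight line of the TCP; rotation=None keeps the orientation; v is the mean speed in m/s. With contact_N (N) it stops when the force on the tool has changed by that much, and returns True; else False.
- set_joints(angles): joint-space move.
- release() and gripper_close(newtons=None): open the fingers fully, or close them until they stop; newtons is the grip in N (None keeps the last).
- pause(seconds).
- solve_ik(position, orientation): joint angles nearest the present ones, or None.
- read_state(): the state.
- grab_frame(name): name is "side" or "top" or "wrist"; returns (picture, depth): 384x512x3 uint8, red, green, blue; 384x512 float32, m along the optical axis (not along the pixel's ray), 0 where there is no reading.
- camera_model(name): a dict with "vertical_fov" (degrees; the focal length in pixels is half the picture's height over the tangent of half this angle, whatever the lens; pixels are square), "cx", "cy" (the principal point, pixels), "D" ([k1, k2, p1, p2, k3] as OpenCV has them; the pictures are not rectified), "extrinsics" (4x4, takes a point from camera to world coordinates). Camera axes: x right, y down, z forward; pixel columns grow to the right and rows downward; lengths in m; the calibration is good to about 2 mm. A picture is of the moment at which its call begins: read the wrist's pose just before it. camera_model takes no time and is no camera call; for the wrist camera it gives the pose at the moment of the call.
A pose or a line that the arm cannot do raises IKError and nothing moves.
- finish_job(): hands the job in, once; it reports no verdict.
The state is a dict: "clock": time; "qpos": joint angles; "qvel": joint speeds; "joint_efforts": joint torques, N m; "tool_pos": TCP position; "ee_rot": TCP orientation; "contact_force": force on the tool from outside, world axes, zero at the start; "wrist_torque": the same for the moment, N m; "finger_gap": opening from 0.0 (shut) to 1.0 (fully open).
Only numpy, scipy, OpenCV 4.12 (cv2) and the standard library are available. Lean on these libraries where they do the work, as an engineer would, in place of code of your own. Each camera call takes 0.05 s, during which the arm holds its last target.

TASK

Pick up the slotted steel plate by its upright tab and lower it gently over the two pins of the jar holder, slot round the neck of the jar, until it lies flush on the block. Then open the jar's push-and-turn safety cap: press it down, and while it is pressed turn it counterclockwise (seen from above) about a sixth of a turn until it is free, and lift it straight up. Finish while still holding the cap in the gripper, still and upright, about 10 cm above the jar's mouth; the jar stays in its pocket, the plate stays flush on its pins, and the dropper bottle, tape roll and tube rack nearby are left alone.

Things in the scene. Friction and masses are not known exactly. Their poses are not given: they have to be found in the camera images.
- holder: Fixed aluminium block 144 (x) by 124 (y) by 55 mm high on a dark 6 mm foot 160 by 144 mm. Origin at table height under the centre of its square 68 mm pocket, where the jar stands, 8 mm above the table; the block reaches from x = -100 to +44 mm. z is up; its two pins are on its -x side.
- pins_mid (a point): Point on the top face of the holder midway between its two upright steel locating pins, at holder x = -68, y = 0, z = 55 mm; axes as the holder's. The pins stand 40 mm either side of this point along y, are 8 mm thick and 18 mm high, and taper over their top 7 mm to 3 mm.
- plate: Loose steel fork plate, 0.22 kg, 8 mm thick, at first flat on the table. Origin on its underside midway between its two 10.5 mm holes at y = +-40 mm. It spans x -30 to +73 mm, y +-62 mm; a 58 mm wide slot, open at the +x end, reaches back to x = +28 mm and goes round the jar's neck. Seated, its origin is at pins_mid and its axes match the holder's. Centre of mass 12 mm to +x of the origin.
- tab (a point): Point in the upright grip tab of the plate, 30 mm above the plate's underside, over its origin; axes as the plate's. The tab is 12 mm thick (y), 32 mm long (x) and rises to 45 mm above the underside: pinch it from above with the fingers closing along the plate's y.
- slot (a point): Point of the plate, level with its underside, at plate x = +68 mm, y = 0, in the slot: it lies on the jar's axis when the plate is seated.
- jar: White jar standing loose in the holder's pocket, 0.35 kg, square body 66 by 66 by 46 mm, round neck of 28 mm diameter up to 83 mm. Origin at the centre of its underside, z up, x as the holder's x. Its three neck lugs hold the cap.
- mouth (a point): Centre of the top of the jar's neck, 83 mm above the jar's underside.
- cap: Loose grey ribbed cap, 50 mm wide, 30 mm high, 0.04 kg, 1.5 mm sideways play. Origin at the centre of its lower rim, z up. Locked: rim 64 mm above the jar's underside (9 mm over the seated plate), x along the jar's x. Pressed down 4 mm or more (10 N; 7 mm is the stop) it turns counterclockwise from above; free to lift between 42 and 80 degrees, 60 is the middle.
- cap_grip (a point): Point on the cap's axis 18 mm above its lower rim: a good height at which to grip the cap across its 50 mm diameter, at any yaw.
- seal_disc (a joint): Sprung disc in the jar's mouth that pushes the cap up, m: 0 when the cap is locked and not pressed, grows as the cap is pressed down (stiffness 1200 N/m, 5.4 N at 0, stop at 0.0075), about -0.0045 when the cap is off.
- dropper_bottle: Amber dropper bottle, 31 mm wide, 87 mm high, bystander. Origin under its centre.
- tape_roll: Masking tape roll, 62 mm wide, 20 mm high, bystander. Origin under its centre.
- tube_rack: Empty blue tube rack, 55 by 110 by 40 mm, bystander. Origin under its centre.
Mind the look-alikes: they are no part of the job. Of the things that look like the jar, the smaller one is meant.

How it is judged (in metres and radians):
On the way, in this order (a step that is already met when the one before it is completed fails the run):
1. the plate lies flush on the holder over both pins, slot round the jar (z of plate in the frame of pins_mid below 0.003 m and distance between plate and pins_mid below 0.005 m and horizontal distance between slot and holder below 0.012 m and angle between the z axis of plate and the z axis of holder, either way round below 0.04 rad), for 0.2 s.
2. the cap is pressed down by more than 3 mm at its locked angle (value of joint seal_disc above 0.003 m and angle between the x axis of cap and the x axis of jar, either way round below 0.25 rad), for 0.05 s.
3. the cap is turned free (more than 35 degrees) while still on the jar (angle between the x axis of cap and the x axis of jar, either way round above 0.61 rad and z of cap in the frame of jar below 0.072 m), for 0.05 s.
At the end, for the whole second after the job is handed in: Cap held still by the gripper, upright within 15 degrees, rim 50 to 160 mm above the jar's mouth and within 35 mm of its axis, touching neither jar, plate nor holder; plate flush on both pins (3 mm, 2.3 degrees), slot round the jar; jar upright on its pocket floor (3 mm) (all of step 1 and z of cap in the frame of mouth between 0.05 and 0.16 m and horizontal distance between cap and mouth below 0.035 m and angle between cap's own z axis and vertical below 0.26 rad and linear speed of cap below 0.03 m/s and contact force between cap and the fingers above 1 N and contact force between cap and jar below 0.05 N and contact force between cap and plate below 0.05 N and contact force between cap and holder below 0.05 N and z of jar in the frame of holder below 0.011 m and horizontal distance between jar and holder below 0.006 m and angle between jar's own z axis and vertical below 0.05 rad); the arm keeps its last pose, push and grip.
It fails at once if the plate is dropped or slammed onto the holder (faster than 0.35 m/s within 15 mm of its seat) (horizontal distance between plate and pins_mid below 0.015 m and z of plate in the frame of pins_mid below 0.015 m and linear speed of plate above 0.35 m/s).
It fails at once if a bystander is moved by more than 30 mm (distance of any of dropper_bottle, tape_roll, tube_rack from where it was at the start of the episode above 0.03 m).
It also fails if it takes over 54 s, if anything falls off the work surface, if the arm or the gripper's body presses on something with over 40 N, if the wrist force passes 120 N, or if a joint passes its speed limit or range.

## Working session

There is one attempt and no reset: what is moved stays moved. The work goes in short steps, each a Python script; the robot and the scene stay as the last script left them, time stands still between calls to the robot, and variables do not carry over. Pictures are saved under pics/ and viewed, and the job is handed in when it is done.

```bash
mkdir -p pics; ls; cat > h.py <<'E'
from rig import *
import numpy as np, cv2
def snap(name,tag):
    m=camera_model(name); im,d=grab_frame(name)
    cv2.imwrite(f'pics/{tag}.png',im[:,:,::-1]); np.savez(f'pics/{tag}.npz',im=im,d=d,E=m['extrinsics'],f=192/np.tan(np.radians(m['vertical_fov']/2)),cx=m['cx'],cy=m['cy'],D=m['D'])
    return im,d,m
class V:
    def __init__(s,tag):
        z=np.load(f'pics/{tag}.npz'); s.im=z['im'];s.d=z['d'];s.E=z['E'];s.D=z['D'].astype(float)
        f=float(z['f']);s.K=np.array([[f,0,float(z['cx'])],[0,f,float(z['cy'])],[0,0,1]])
    def ray(s,uv):
        p=cv2.undistortPoints(np.array(uv,float).reshape(-1,1,2),s.K,s.D).reshape(-1,2)
        return np.c_[p,np.ones(len(p))]
    def depth(s,uv):
        uv=np.array(uv).reshape(-1,2); r=s.ray(uv); dd=s.d[uv[:,1].astype(int),uv[:,0].astype(int)]
        return (r*dd[:,None])@s.E[:3,:3].T+s.E[:3,3]
    def plane(s,uv,z):
        r=s.ray(uv)@s.E[:3,:3].T; c=s.E[:3,3]; return c+r*((z-c[2])/r[:,2])[:,None]
    def cloud(s):
        v,u=np.mgrid[0:384,0:512]; uv=np.c_[u.ravel(),v.ravel()]
        return s.depth(uv).reshape(384,512,3)
    def proj(s,P):
        Ti=np.linalg.inv(s.E); q=np.array(P,float).reshape(-1,3)@Ti[:3,:3].T+Ti[:3,3]
        return cv2.projectPoints(q,np.zeros(3),np.zeros(3),s.K,s.D)[0].reshape(-1,2)
E
python3 - <<'E'
from h import *
for n in('side','top','wrist'):
    im,d,m=snap(n,n+'0'); print(n,m['extrinsics'].round(3).tolist(),m['vertical_fov'],m['D'])
s=read_state(); print(s)
try: print(pinch_z)
except Exception as e: print(e)
E
```

```text
pics
side [[0.945, -0.1, 0.312, 0.35], [-0.327, -0.353, 0.877, -0.759], [0.023, -0.93, -0.366, 0.404], [0.0, 0.0, 0.0, 1.0]] 52.31826956382017 [-0.05056089  0.          0.          0.          0.        ]
top [[0.02, -0.99, 0.138, 0.494], [-1.0, -0.019, 0.008, -0.028], [-0.005, -0.138, -0.99, 0.989], [0.0, 0.0, 0.0, 1.0]] 44.47922484738164 [-0.13964981  0.          0.          0.          0.        ]
wrist [[0.448, -0.86, -0.246, 0.308], [-0.894, -0.431, -0.121, -0.46], [-0.002, 0.274, -0.962, 0.373], [0.0, 0.0, 0.0, 1.0]] 61.46337467092968 [-0.03982122  0.          0.          0.          0.        ]
{'clock': 0.15, 'qpos': array([60.97686206, 17.85115999,  0.80207997, 86.67247764, -0.25098114,
       75.58440269, -1.55617798]), 'qvel': array([-0.07602854, -0.23388603, -0.03644301, -0.28679276, -0.0762103 ,
        0.01955969,  0.01050934]), 'joint_efforts': array([ 9.39490747e-04, -3.80272758e+01,  1.46580250e-01, -2.30848467e+01,
        1.24094827e-02,  9.66038788e-03,  2.34661890e-06]), 'tool_pos': array([ 0.24630988, -0.49112904,  0.23044723]), 'ee_rot': array([[ 4.48391008e-01, -8.93837041e-01, -9.21006135e-04],
       [-8.93835596e-01, -4.48391942e-01,  1.61064146e-03],
       [-1.85262273e-03,  1.01030921e-04, -9.99998279e-01]]), 'contact_force': array([1.11730895, 0.0247231 , 0.8366735 ]), 'wrist_torque': array([0.02033694, 0.01889072, 0.03576352]), 'finger_gap': 0.9990679437946831}
0.0187
```

View pics/top0.png

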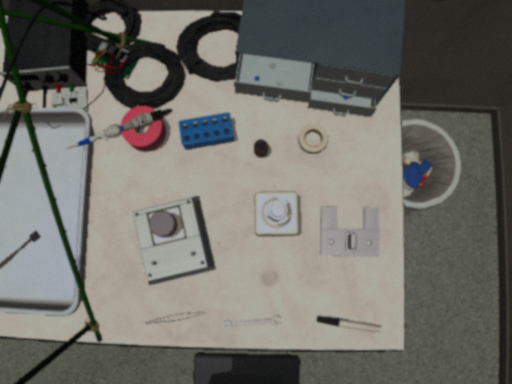

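View pics/side0.png

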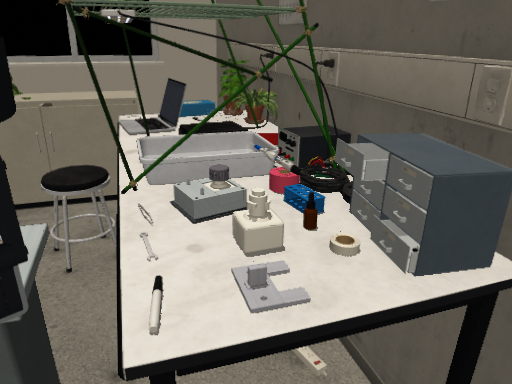

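View pics/wrist0.png

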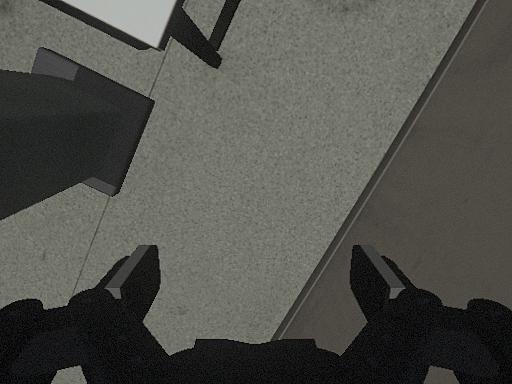

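The top view shows the plate at about (350,235), slot opening up the picture. The holder is at (172,238) with the grey-capped jar at (165,222) and its pins at the bottom. A bigger, uncapped white jar stands alone on the table at (277,213), which makes it the look-alike. The one in the holder is smaller, capped and in the pocket, so it is the one meant. I'll confirm this in enlarged crops.

```bash
python3 - <<'E'
import cv2
im=cv2.imread('pics/top0.png')
a=cv2.resize(im[185:290,125:220],None,fx=5,fy=5,interpolation=cv2.INTER_CUBIC); cv2.imwrite('pics/c_hold.png',a)
a=cv2.resize(im[195:265,310:390],None,fx=8,fy=8,interpolation=cv2.INTER_CUBIC); cv2.imwrite('pics/c_plate.png',a)
im=cv2.imread('pics/side0.png')
a=cv2.resize(im[150:320,160:320],None,fx=3.5,fy=3.5,interpolation=cv2.INTER_CUBIC); cv2.imwrite('pics/c_side.png',a)
E
```

```text
(no output)
```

View pics/c_hold.png

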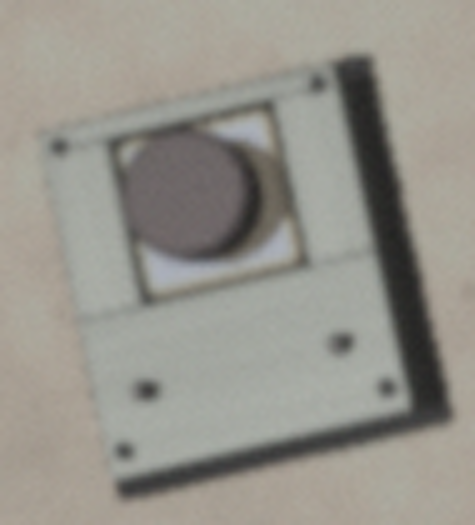

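View pics/c_plate.png

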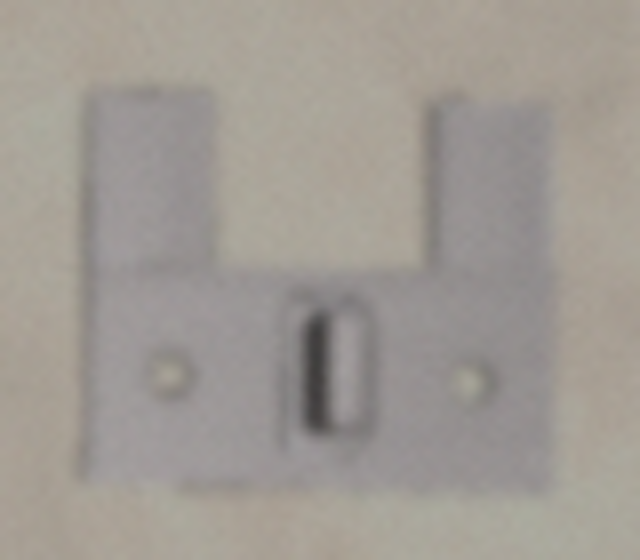

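View pics/c_side.png

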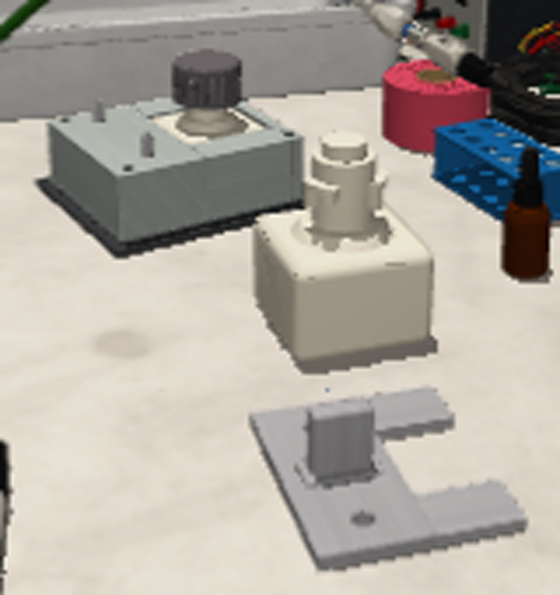

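The crops confirm it. The capped jar sits in the pocket behind the two pins, and the look-alike stands free and uncapped. Next I'll get coarse positions.

```bash
python3 - <<'E'
from h import *
v=V('top0')
def rep(a,b,z):
    P=v.plane([a,b],z); d=P[0]-P[1]; print(P.round(4).tolist(),'mid',P.mean(0).round(4),'L',np.linalg.norm(d).round(4),'yaw',np.degrees(np.arctan2(-d[0],d[1])).round(2))
rep((330.8,241.7),(368.7,242.4),.006)
rep((154.0,262.6),(192.8,253.0),.060)
print(v.depth([(161,221),(350,240),(330,225),(180,262),(277,205),(261,148),(313,138),(207,130)]).round(4))
E
```

```text
[[0.5335, -0.1826, 0.006], [0.5332, -0.263, 0.006]] mid [ 0.5333 -0.2228  0.006 ] L 0.0804 yaw -0.24
[[0.4828, 0.1749, 0.06], [0.5037, 0.0983, 0.06]] mid [0.4933 0.1366 0.06  ] L 0.0795 yaw 15.29
[[ 5.623e-01  1.554e-01  1.034e-01]
 [ 5.361e-01 -2.161e-01  4.170e-02]
 [ 5.685e-01 -1.807e-01  6.600e-03]
 [ 4.854e-01  1.240e-01  5.430e-02]
 [ 5.957e-01 -6.410e-02  1.174e-01]
 [ 4.935e-01 -2.780e-02  9.893e-01]
 [ 7.576e-01 -1.454e-01 -9.000e-04]
 [ 7.599e-01  8.110e-02  3.910e-02]]
```

```bash
cat >> h.py <<'E'
def Rd(yaw):  # tool down, jaws along local y of frame with this yaw (deg)
    a=np.radians(yaw); x=np.array([np.sin(a),-np.cos(a),0]); z=np.array([0,0,-1.]); return np.c_[x,np.cross(z,x),z]
E
python3 - <<'E'
from h import *
goto([0.525,-0.223,0.20],Rd(-0.2)); s=read_state(); print(s['clock'],s['tool_pos'].round(4))
pause(.2)
snap('wrist','w1'); print(read_state()['clock'])
E
```

```text
1.5917 [ 0.5243 -0.2248  0.2   ]
1.8417
```

View pics/w1.png

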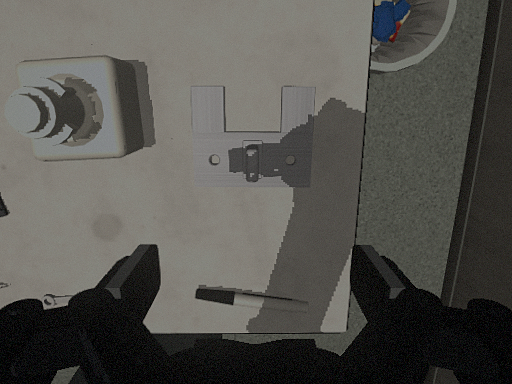

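The wrist view shows the plate holes at (215,160) and (291,160) and the tab at about (252,162). I'll refine these in a crop.

```bash
python3 - <<'E'
from h import *
v=V('w1')
im=v.im[75:200,180:325,::-1]
cv2.imwrite('pics/c_w1.png',cv2.resize(im,None,fx=5,fy=5,interpolation=cv2.INTER_CUBIC))
E
```

```text
(no output)
```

View pics/c_w1.png

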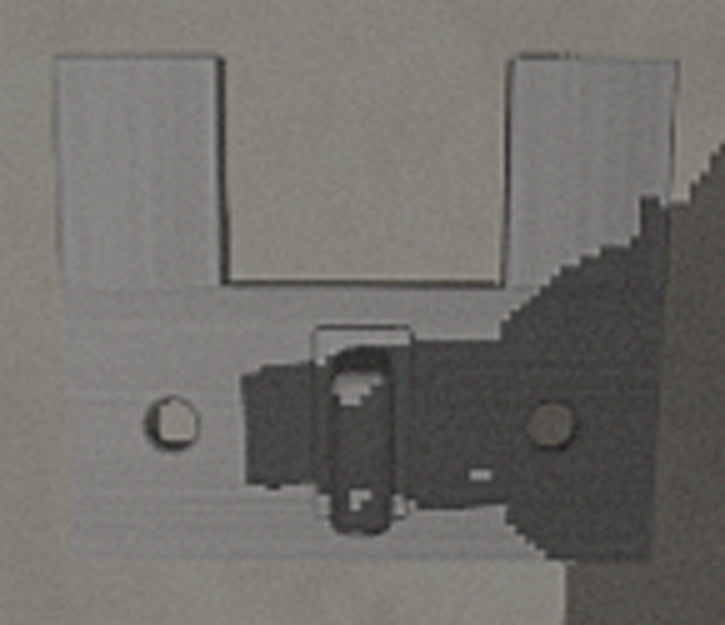

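```bash
python3 - <<'E'
from h import *
v=V('w1')
f=lambda L:[(180+(x+.5)/5-.5,75+(y+.5)/5-.5) for x,y in L]
P=v.plane(f([(173,423),(551,424)]),.008);d=P[0]-P[1];print(P.round(4),P.mean(0).round(4),np.linalg.norm(d),np.degrees(np.arctan2(-d[0],d[1])))
C=v.plane(f([(55,57),(677,60),(651,560),(75,560)]),.008);print(C.round(4))
# centre of outline at plate x=21.5
c=C.mean(0);print('outline-> origin',c-[.0215,0,0], 'w',C[0]-C[1],C[3]-C[2],'len',C[0]-C[3])
print(v.plane(f([(333,350),(392,350),(386,533),(333,533)]),.045).round(4))
print(v.depth(f([(110,200),(362,450),(600,150)])).round(4))
E
```

```text
[[ 0.5344 -0.1824  0.008 ]
 [ 0.5336 -0.2615  0.008 ]] [ 0.534 -0.222  0.008] 0.07917146626906825 -0.5604141968904374
[[ 0.6078 -0.1618  0.008 ]
 [ 0.6064 -0.285   0.008 ]
 [ 0.504  -0.2837  0.008 ]
 [ 0.5048 -0.1601  0.008 ]]
outline-> origin [ 0.53426245 -0.2226593   0.008     ] w [0.00143145 0.12314235 0.        ] [0.0008804  0.12357109 0.        ] len [ 0.10299746 -0.00173662  0.        ]
[[ 0.5542 -0.2171  0.045 ]
 [ 0.5541 -0.2279  0.045 ]
 [ 0.5195 -0.2266  0.045 ]
 [ 0.5195 -0.2166  0.045 ]]
[[ 0.58   -0.1711  0.006 ]
 [ 0.5355 -0.2222  0.045 ]
 [ 0.5892 -0.2701  0.0084]]
```

Plate origin is (0.534, -0.222), yaw -0.6°, and its sizes agree (hole spacing 79, width 123, length 103 mm). Before picking it up, I'll look at the holder with the empty hand.

```bash
python3 - <<'E'
from h import *
R=Rd(15.3); p=np.array([0.493,0.1366,0])
goto([0.50,0.138,0.27],R); pause(.2)
snap('wrist','w2'); s=read_state(); print(s['clock'],s['tool_pos'].round(4),s['qpos'].round(1))
v=V('w2'); print(v.proj([[0.4933,.1366,.055],[.5589,.1545,.102]]))
im=v.im[:,:,::-1]
cv2.imwrite('pics/c_w2.png',cv2.resize(im[60:240,150:350],None,fx=4,fy=3.3,interpolation=cv2.INTER_CUBIC)[:590])
E
```

```text
3.4667 [0.5003 0.1368 0.2696] [  0.8  14.6 -22.7  86.6   5.7  80.  -97. ]
[[252.87246885 170.0569673 ]
 [252.27604337 109.01871563]]
```

View pics/w2.png

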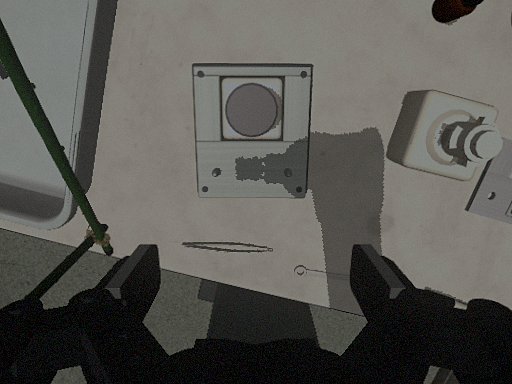

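```bash
python3 - <<'E'
from h import *
v=V('w2')
im=v.im[:,:,::-1]
cv2.imwrite('pics/c_w2.png',cv2.resize(im[58:204,182:322],None,fx=4,fy=4,interpolation=cv2.INTER_CUBIC))
E
```

```text
(no output)
```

View pics/c_w2.png

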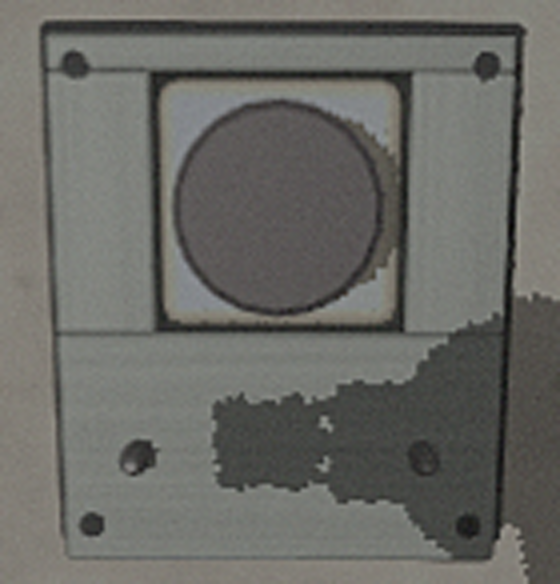

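```bash
python3 - <<'E'
from h import *
v=V('w2')
f=lambda L:[(182+(x+.5)/4-.5,58+(y+.5)/4-.5) for x,y in L]
def yaw(d): return np.degrees(np.arctan2(-d[0],d[1]))
P=v.plane(f([(138,457),(424,457)]),.064);d=P[0]-P[1];print('pins',P.mean(0).round(4),np.linalg.norm(d).round(4),yaw(d).round(2))
C=v.plane(f([(43,36),(522,36),(494,557),(68,556)]),.055)
y1,y2=yaw(C[0]-C[1]),yaw(C[3]-C[2]); x1=yaw(C[0]-C[3])+90; x2=yaw(C[1]-C[2])+90
print('yaws',y1,y2,x1,x2,'L',[np.linalg.norm(C[i]-C[(i+1)%4]).round(4) for i in range(4)],'centre',C.mean(0).round(4))
th=np.radians(15.3);ex=np.array([np.cos(th),np.sin(th),0])
print('pinsmid from outline',C.mean(0)-.040*ex,'pocket from outline',C.mean(0)+.028*ex)
Q=v.plane(f([(150,72),(410,72),(404,330),(155,328)]),.055);print('pocket',Q.mean(0).round(4),yaw(Q[0]-Q[1]).round(2),[np.linalg.norm(Q[i]-Q[(i+1)%4]).round(4) for i in range(4)],'->pins',Q.mean(0)-.068*ex)
c=v.plane(f([(278,207),(175,207),(381,207)]),.102);print('cap',c.round(4)); 
c=v.depth(f([(278,207),(100,250),(278,380)]));print(c.round(4))
E
```

```text
pins [0.4929 0.1376 0.064 ] 0.0787 15.06
yaws 15.061416916109817 14.922111639505076 15.128058731587856 14.444923355989388 L [np.float64(0.1247), np.float64(0.1416), np.float64(0.123), np.float64(0.1413)] centre [0.531  0.1476 0.055 ]
pinsmid from outline [0.49243915 0.13707779 0.055     ] pocket from outline [0.55802905 0.15502116 0.055     ]
pocket [0.5581 0.1554 0.055 ] 15.06 [np.float64(0.0681), np.float64(0.0674), np.float64(0.0685), np.float64(0.0668)] ->pins [0.49246918 0.13744925 0.055     ]
cap [[0.5583 0.1555 0.102 ]
 [0.5521 0.1786 0.102 ]
 [0.5646 0.1323 0.102 ]]
[[0.5583 0.1555 0.1007]
 [0.5336 0.1992 0.0551]
 [0.5119 0.1436 0.055 ]]
```

Three estimates of pins_mid agree within 0.5 mm: (0.4926, 0.1374), yaw 15.05°. The pocket is at (0.558, 0.155). Now the plate: I'll grip it slightly high on the tab, so that the opening fingers clear the pins later.

```bash
python3 - <<'E'
from h import *
R=Rd(-0.6)
goto([0.534,-0.222,0.12],R)
print(servo_line([0.535,-0.2222,0.016],R,v=0.08,contact_N=8)); s=read_state(); print(s['tool_pos'].round(4),s['clock'],s['contact_force'].round(2))
gripper_close(80); s=read_state(); print(s['finger_gap'],s['tool_pos'].round(4),s['contact_force'].round(2))
servo_line([0.535,-0.222,0.17],R,v=0.1); pause(.3)
s=read_state(); print(s['finger_gap'],s['tool_pos'].round(4),s['contact_force'].round(2),s['clock'])
snap('wrist','w3')
E
```

```text
False
[ 0.5356 -0.2224  0.0167] 6.375 [-0.07  1.19  0.25]
0.12773501082357824 [ 0.5352 -0.2222  0.0162] [ 0.3  -0.08  1.32]
0.12295957615714558 [ 0.5349 -0.222   0.1698] [-0.31  0.18 -1.4 ] 9.0333
```

View pics/w3.png

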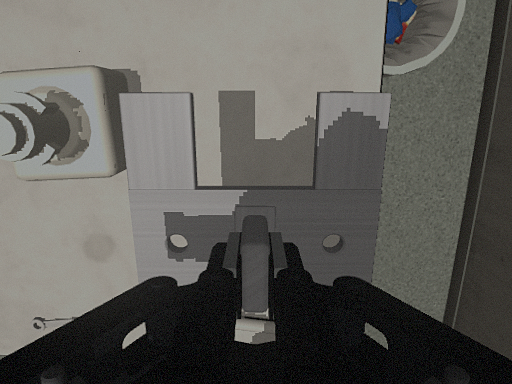

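The plate hangs in the grip, holes at (178,241) and (332,241), fork ends at row 93. I'll measure its pose in the hand.

```bash
python3 - <<'E'
from h import *
v=V('w3')
im=v.im[:,:,::-1]
cv2.imwrite('pics/c_w3.png',cv2.resize(im[85:295,115:395],None,fx=2.8,fy=2.8,interpolation=cv2.INTER_CUBIC))
C=v.cloud()
import itertools
pts=np.r_[C[100:180,128:185].reshape(-1,3),C[100:180,325:380].reshape(-1,3),C[195:230,140:225].reshape(-1,3),C[195:230,290:370].reshape(-1,3)]
pts=pts[abs(pts[:,2]-.16)<.02]
A=np.c_[pts[:,:2]-[.535,-.222],np.ones(len(pts))]; c=np.linalg.lstsq(A,pts[:,2],rcond=None)[0]; print('slope deg',np.degrees(c[:2]),'z at origin',c[2])
P=v.plane([(178.5,241),(331.5,241)],c[2]);d=P[0]-P[1];print(P.round(4),P.mean(0),np.linalg.norm(d),np.degrees(np.arctan2(-d[0],d[1])))
E
```

```text
slope deg [-0.05921811  0.01469758] z at origin 0.16133666921788553
[[ 0.5354 -0.1832  0.1613]
 [ 0.5345 -0.2611  0.1613]] [ 0.53492139 -0.22215212  0.16133667] 0.0778740063553902 -0.6516961545118206
```

View pics/c_w3.png

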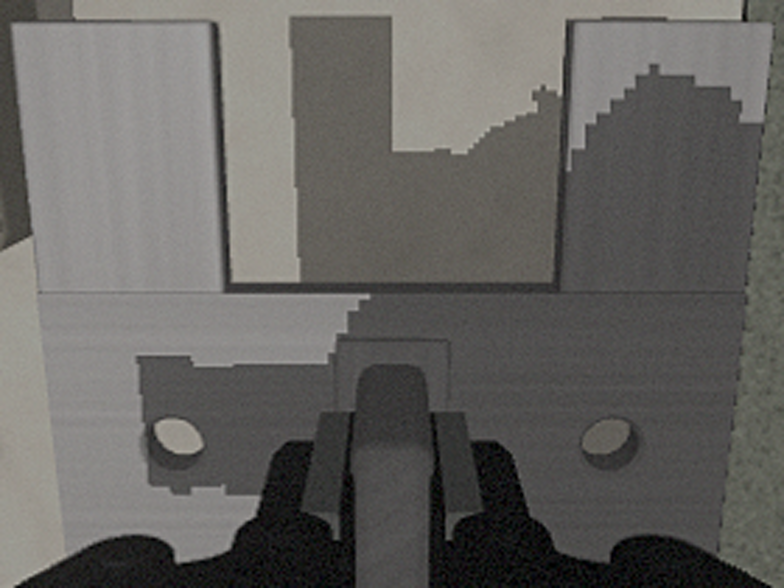

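The plate is level (0.06°), with its origin 1 mm behind the TCP and no yaw offset. Moving over the holder.

```bash
cat >> h.py <<'E'
pm=np.array([0.4926,0.1374,0.055]); YH=15.05
_a=np.radians(YH); EX=np.array([np.cos(_a),np.sin(_a),0]); EY=np.array([-np.sin(_a),np.cos(_a),0])
E
python3 - <<'E'
from h import *
R=Rd(YH); t=pm+.001*EX
q=solve_ik([t[0],t[1],.0713],R); print(q)
goto([t[0],t[1],.20],R); 
servo_line([t[0],t[1],.128],R,v=.08); pause(.4)
s=read_state(); print(s['tool_pos'].round(4),t,s['clock'],np.degrees(np.arctan2(s['ee_rot'][0,0],-s['ee_rot'][1,0])))
snap('wrist','w4');snap('top','t4')
E
```

```text
[-1.02453493e-01  2.39242805e+01 -2.22925783e+01  1.04211589e+02
  1.09649438e+01  5.39744244e+01 -1.02096997e+02]
[0.4937 0.1377 0.1282] [0.4935657  0.13765966 0.055     ] 11.8917 15.052426331218568
```

View pics/w4.png

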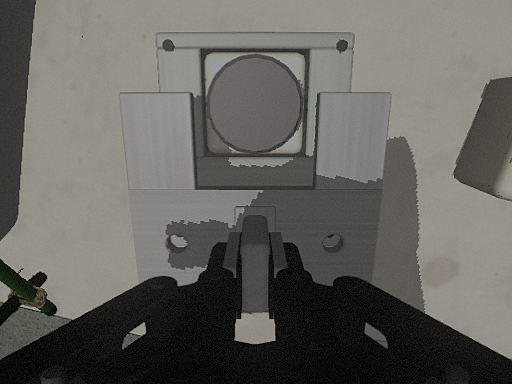

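The cap is at (255,104), laterally centred in the slot (edges at columns 193 and 317). I'll check the pins through the holes.

```bash
python3 - <<'E'
from h import *
v=V('w4'); im=v.im[:,:,::-1]
a=cv2.resize(im[222:262,155:205],None,fx=7,fy=7,interpolation=cv2.INTER_CUBIC);b=cv2.resize(im[222:262,308:358],None,fx=7,fy=7,interpolation=cv2.INTER_CUBIC)
cv2.imwrite('pics/c_w4.png',np.minimum(255,np.hstack([a,b]).astype(float)*1.3))
for s in(1,-1):
    print(v.proj([pm+.04*s*EY+[0,0,.018], pm+.04*s*EY]).round(1).tolist())
# cap axis
print('cap', v.plane([(208,104),(255,104),(302,104),(255,54),(255,154)],.102).round(4))
E
```

```text
[[193.3, 212.6], [198.0, 204.0]]
[[316.6, 212.5], [311.9, 203.9]]
cap [[0.5524 0.178  0.102 ]
 [0.5585 0.1551 0.102 ]
 [0.5647 0.1321 0.102 ]
 [0.5813 0.1612 0.102 ]
 [0.5339 0.1485 0.102 ]][ WARN:0@0.032] global loadsave.cpp:1063 imwrite_ Unsupported depth image for selected encoder is fallbacked to CV_8U.
```

View pics/c_w4.png

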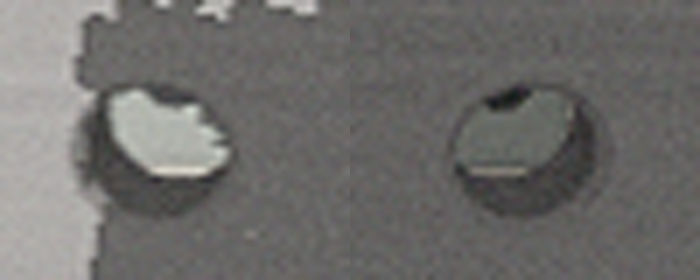

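```bash
python3 - <<'E'
from h import *
R=Rd(YH); t=pm+.001*EX
print(servo_line([t[0],t[1],.090],R,v=.05,contact_N=6)); s=read_state(); print(s['tool_pos'].round(4),s['contact_force'].round(2),s['clock'])
snap('wrist','w5')
v=V('w5'); im=v.im[:,:,::-1]
a=cv2.resize(im[222:262,155:205],None,fx=7,fy=7,interpolation=cv2.INTER_CUBIC);b=cv2.resize(im[222:262,308:358],None,fx=7,fy=7,interpolation=cv2.INTER_CUBIC)
cv2.imwrite('pics/c_w5.png',np.hstack([a,b]))
E
```

```text
False
[0.4939 0.1378 0.0903] [-0.35  0.22 -2.17] 12.9
```

View pics/c_w5.png

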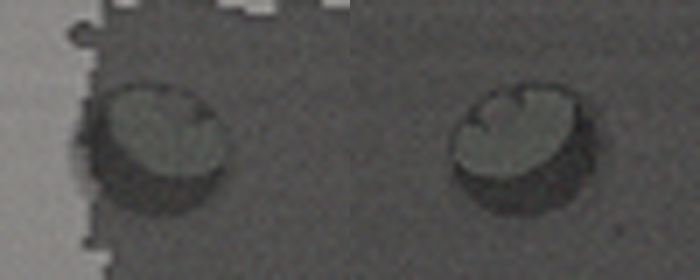

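View pics/w5.png

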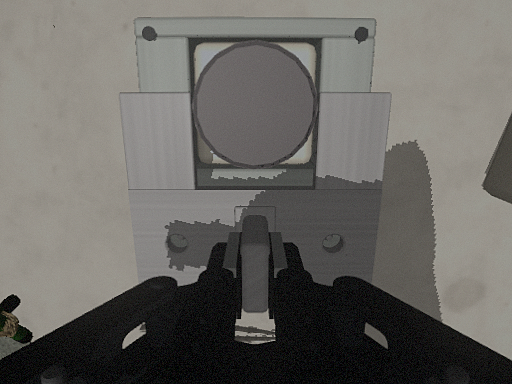

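No contact so far, and the cap sits symmetrically in the slot (columns 193–319). I'll lower slowly with a force stop.

```bash
python3 - <<'E'
from h import *
R=Rd(YH); t=pm+.001*EX
for z in(.082,.076,.0705):
    c=servo_line([t[0],t[1],z],R,v=.03,contact_N=6); s=read_state(); print(c,s['tool_pos'].round(4),s['contact_force'].round(2),s['wrist_torque'].round(2),s['clock'])
    if c: break
snap('wrist','w6')
E
```

```text
False [0.4933 0.1376 0.0817] [ 0.39 -0.16 -3.07] [ 0.04 -0.01  0.01] 13.3667
False [0.4933 0.1376 0.0757] [-0.24 -1.06 -1.54] [ 0.03  0.03 -0.03] 13.7167
True [0.4946 0.138  0.0712] [0.55 0.59 4.26] [-0.03 -0.03 -0.03] 13.9667
```

View pics/w6.png

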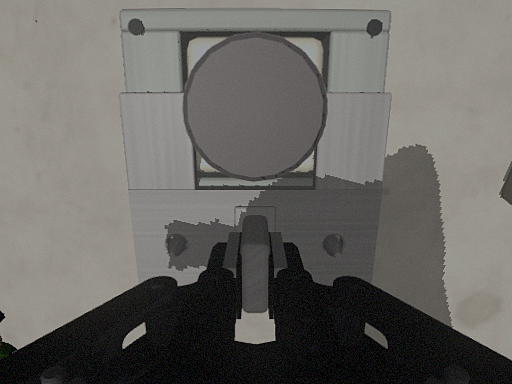

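Contact came at z 0.0712, and I had predicted 0.0713. The pins show in both holes at (177,243) and (333,243). Releasing and checking.

```bash
python3 - <<'E'
from h import *
R=Rd(YH); t=pm+.001*EX
release(); s=read_state(); print(s['tool_pos'].round(4),s['contact_force'].round(2))
servo_line([t[0],t[1],.16],R,v=.1)
servo_line([*(t[:2]),.26],R,v=.2); pause(.2)
snap('wrist','w7'); print(read_state()['clock'])
v=V('w7'); cv2.imwrite('pics/c_w7.png',cv2.resize(v.im[50:214,170:330,::-1],None,fx=3.6,fy=3.6,interpolation=cv2.INTER_CUBIC))
for s in(1,-1): print(v.proj([pm+.04*s*EY+[0,0,.018]]).round(1).tolist())
E
```

```text
[0.493  0.1374 0.07  ] [ 0.   -0.25 -0.45]
16.675
[[216.0, 168.9]]
[[293.4, 168.9]]
```

View pics/c_w7.png

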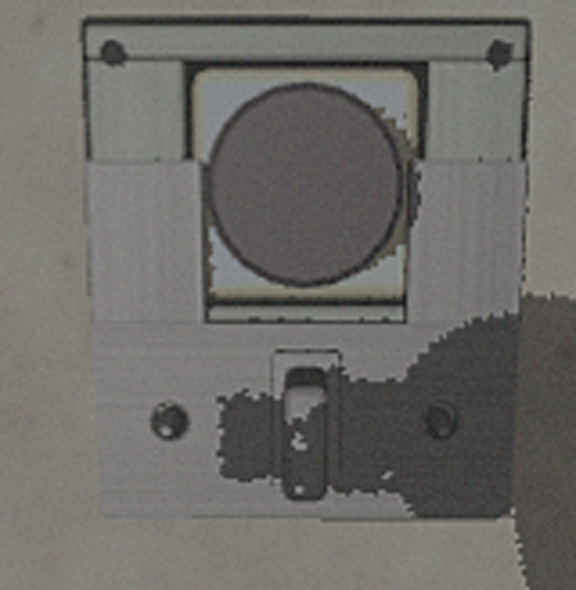

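Both pins stand up through the plate holes, at crop (169,421) and (440,420), and the slot is round the jar. Next I'll check height and tilt by depth, and the cap centre.

```bash
python3 - <<'E'
from h import *
v=V('w7'); C=v.cloud()
reg=[(98,195,30,190),(165,300,450,500),(420,170,505,300),(100,330,500,350)]
pts=[]
for x0,y0,x1,y1 in [(100,175,190,310),(425,175,510,300),(110,340,260,380),(110,460,270,505),(420,440,500,505)]:
    p=C[50+int(y0/3.6):50+int(y1/3.6),170+int(x0/3.6):170+int(x1/3.6)].reshape(-1,3); print(p.mean(0).round(4)); pts.append(p)
pts=np.vstack(pts);A=np.c_[pts[:,:2]-pm[:2],np.ones(len(pts))];c,r,_,_=np.linalg.lstsq(A,pts[:,2],rcond=None);print('slope',np.degrees(c[:2]),'z',c[2])
b=C[50+int(100/3.6):50+int(150/3.6),170+int(100/3.6):170+int(170/3.6)].reshape(-1,3);print('block',b[:,2].mean())
f=lambda L:[(170+(x+.5)/3.6-.5,50+(y+.5)/3.6-.5) for x,y in L]
print('cap',v.plane(f([(305,184)]),.102).round(4),v.depth(np.round(f([(305,184)])).astype(int)))
m=(abs(C[:,:,2]-.102)<.006)&(np.hypot(C[:,:,0]-.558,C[:,:,1]-.155)<.04); yy,xx=np.nonzero(m); print(cv2.minEnclosingCircle(C[m][:,:2].astype(np.float32)), C[m].mean(0))
E
```

```text
[0.5312 0.196  0.0634]
[0.5563 0.1078 0.0636]
[0.5019 0.1769 0.0635]
[0.4667 0.1669 0.0639]
[0.4902 0.0904 0.0645]
slope [2.14363656 0.35284371] z 0.06271505841745638
block 0.05614142586505196
cap [[0.5583 0.1553 0.102 ]] [[0.55799038 0.15557944 0.10132833]]
((0.5576096177101135, 0.15526440739631653), 0.02545737475156784) [0.55801978 0.15536775 0.10157996]
```

The plate lies flush: its top is about 63.5 mm high over the whole face. The 2° fit slope comes from one patch near the edge; the patch means differ by only 1 mm. Cap axis is (0.558, 0.1553). Next I'll plan the wrist yaw for the turn.

```bash
python3 - <<'E'
from h import *
print(read_state()['qpos'].round(1))
for b in(-15,165,-195):
    for r in(0,30,60,70):
        q=solve_ik([.558,.1553,.064],Rd(b+r)); print(b,r,None if q is None else q.round(1))
E
```

```text
[  1.7  14.2 -23.9  88.8   5.8  78.5 -97.7]
-15 0 [  -4.4   30.7  -18.    94.    10.9   57.  -131. ]
-15 30 [  -2.    31.2  -21.5   93.9   13.    57.4 -102.7]
-15 60 [  0.4  31.8 -25.   93.8  15.2  57.8 -74.5]
-15 70 [  1.2  32.  -26.1  93.8  16.   58.  -65. ]
165 0 [ 13.4  37.2 -45.3  93.3  29.2  61.9  34.8]
165 30 [ 16.5  39.5 -50.9  93.2  33.4  63.7  61.7]
165 60 [ 21.9  45.  -61.9  93.   42.1  68.3  85.5]
165 70 [ 21.9  45.  -61.9  93.   42.1  68.3  95.5]
-195 0 [ 13.4  37.2 -45.3  93.3  29.2  61.9  34.8]
-195 30 [ 16.5  39.5 -50.9  93.2  33.4  63.7  61.7]
-195 60 [ 21.9  45.  -61.9  93.   42.1  68.3  85.5]
-195 70 [ 21.9  45.  -61.9  93.   42.1  68.3  95.5]
```

```bash
python3 - <<'E'
from h import *
R=Rd(-15); c=[.558,.1553]
goto([*c,.18],R)
print(servo_line([*c,.068],R,v=.07,contact_N=8)); s=read_state(); print(s['tool_pos'].round(4),s['contact_force'].round(2))
gripper_close(80); pause(.2); s=read_state(); print(s['finger_gap'],s['tool_pos'].round(4),s['contact_force'].round(2),s['wrist_torque'].round(2),s['clock'])
snap('side','s8'); snap('wrist','w8')
v=V('s8'); cv2.imwrite('pics/c_s8.png',cv2.resize(v.im[90:230,140:300,::-1],None,fx=4,fy=4,interpolation=cv2.INTER_CUBIC))
E
```

```text
False
[0.5584 0.1554 0.0685] [-0.64 -0.08 -0.34]
0.5675969264278182 [0.5582 0.1554 0.0685] [-1.69 -0.38  5.26] [-0.06  0.3   0.04] 19.6333
```

View pics/c_s8.png

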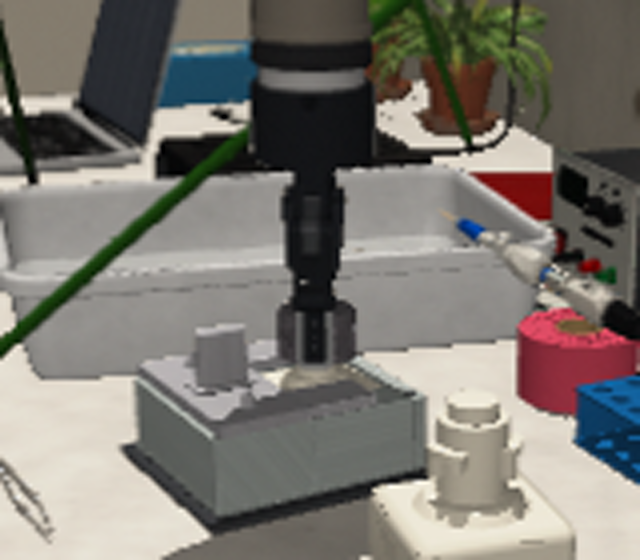

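View pics/w8.png

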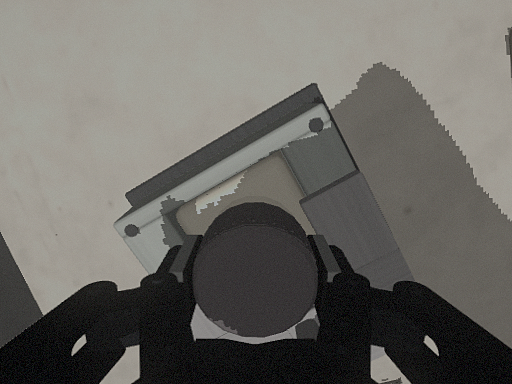

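The pads grip the cap at mid height (cap at crop (318,335)), and the plate is undisturbed. Pressing now.

```bash
python3 - <<'E'
from h import *
R=Rd(-15); c=[.5582,.1554]
for z in(.0655,.0635,.062):
    k=servo_line([*c,z],R,v=.02); pause(.15); s=read_state(); print(s['tool_pos'].round(4),s['contact_force'].round(2),s['wrist_torque'].round(2),s['finger_gap'].round(3),s['clock'])
E
```

```text
Traceback (most recent call last):
AttributeError: 'float' object has no attribute 'round'
```

```bash
python3 - <<'E'
from h import *
R=Rd(-15); c=[.5582,.1554]
for z in(.0655,.0640,.0625):
    k=servo_line([*c,z],R,v=.02); pause(.15); s=read_state(); print(s['tool_pos'].round(4),s['contact_force'].round(2),s['wrist_torque'].round(2),s['finger_gap'],s['clock'])
E
```

```text
[0.5582 0.1554 0.0661] [-2.87 -0.45  5.72] [-0.1   0.43  0.02] 0.5676560850889969 20.5583
[0.5582 0.1554 0.065 ] [-2.72 -1.44  8.9 ] [-0.14  0.58  0.04] 0.5657700119166319 20.9583
[0.5582 0.1554 0.0638] [-4.21 -0.19  9.04] [-0.24  0.67  0.01] 0.570073118465407 21.3583
```

```bash
python3 - <<'E'
from h import *
R=Rd(-15); c=[.5582,.1554]
for z in(.061,.0595,.058):
    k=servo_line([*c,z],R,v=.02); pause(.2); F=[]
    for i in range(4): s=read_state(); F.append(s['contact_force']); pause(.03)
    print(s['tool_pos'].round(4),np.mean(F,0).round(2),s['wrist_torque'].round(2),s['finger_gap'],s['clock'])
    if np.mean(F,0)[2]>13.3: break
snap('side','s9')
v=V('s9'); cv2.imwrite('pics/c_s9.png',cv2.resize(v.im[90:230,140:300,::-1],None,fx=4,fy=4,interpolation=cv2.INTER_CUBIC))
E
```

```text
[0.5582 0.1554 0.0626] [-3.94 -1.34 11.08] [-0.27  0.81 -0.03] 0.5674543524612896 21.9083
[0.5583 0.1554 0.0616] [-4.47 -1.32 13.86] [-0.33  1.04  0.01] 0.5638677257504703 22.4917
```

View pics/c_s9.png

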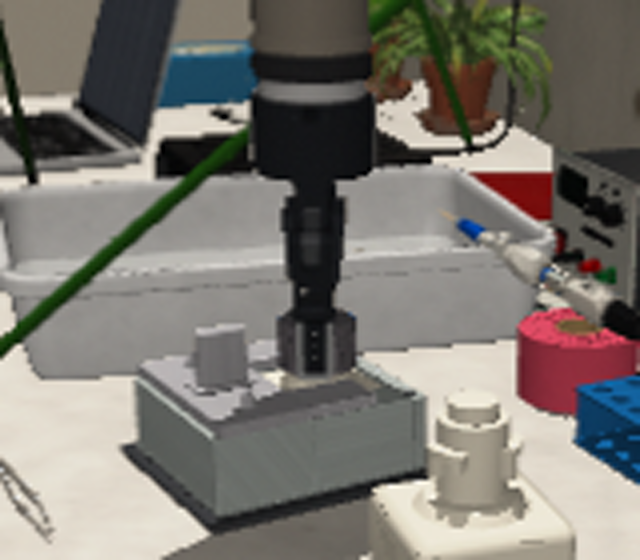

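The cap dropped about 2.5 px, roughly 6–7 mm, at 13.9 N, which agrees with the spring. Turning counterclockwise now.

```bash
python3 - <<'E'
from h import *
p=[.5582,.1554,.0595]
for r in(12,24,36,48,60):
    goto(p,Rd(-15+r)); s=read_state()
    yaw=np.degrees(np.arctan2(s['ee_rot'][0,0],-s['ee_rot'][1,0]))
    print(r,round(yaw+15,1),s['tool_pos'].round(4),s['contact_force'].round(1),s['wrist_torque'].round(2),s['clock'])
pause(.2)
snap('side','s10');snap('wrist','w10')
v=V('s10'); cv2.imwrite('pics/c_s10.png',cv2.resize(v.im[90:230,140:300,::-1],None,fx=4,fy=4,interpolation=cv2.INTER_CUBIC))
E
```

```text
12 12.0 [0.5595 0.1559 0.0619] [-1.7 -0.3 12.8] [-0.21  0.59  0.06] 22.875
24 24.0 [0.5597 0.156  0.062 ] [-1.9 -0.  12.4] [-0.21  0.54  0.07] 23.175
36 36.0 [0.5597 0.1561 0.062 ] [-2.7 -0.9 12.2] [-0.31  0.58  0.01] 23.475
48 48.0 [0.5594 0.1561 0.0619] [-2.2 -0.9 13.1] [-0.21  0.61  0.11] 23.775
60 60.0 [0.5594 0.156  0.0618] [-2.9 -1.6 13. ] [-0.25  0.64  0.08] 24.075
```

View pics/c_s10.png

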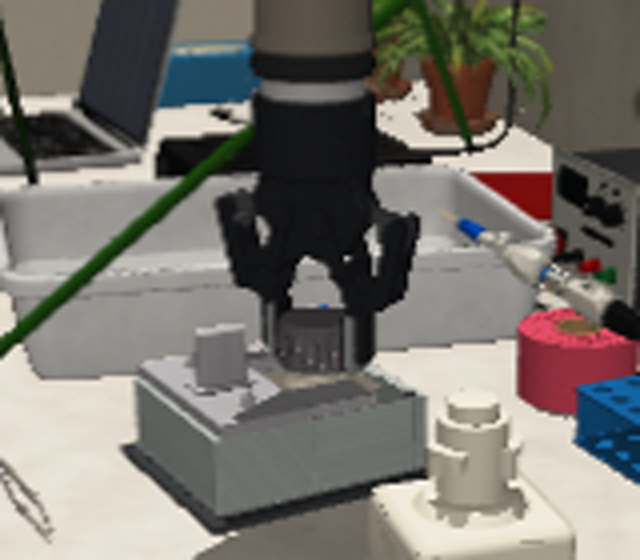

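View pics/w10.png

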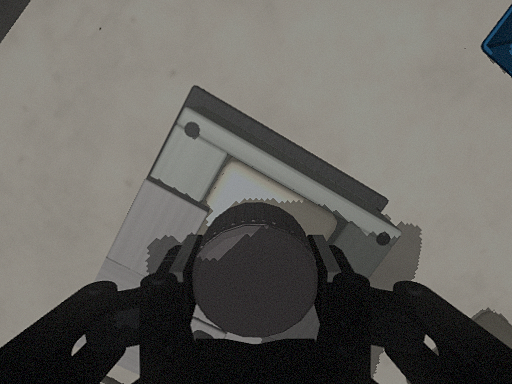

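The wrist reached 60°. I'll test-lift in small steps. If the cap were still locked, the upward motion would show a downward pull.

```bash
python3 - <<'E'
from h import *
R=Rd(45); p=[.5582,.1554]
for z in(.064,.067,.070,.073,.077,.082,.09,.1):
    servo_line([*p,z],R,v=.03); s=read_state(); print(s['tool_pos'].round(4),s['contact_force'].round(1),s['wrist_torque'].round(2),round(s['finger_gap'],3),s['clock'])
    if s['contact_force'][2]<-6: print('pull'); break
E
```

```text
[0.5595 0.156  0.0658] [-1.4 -0.2  9.4] [-0.17  0.33  0.01] 0.566 24.675
[0.5594 0.156  0.0682] [-1.  -0.1  5.6] [-0.01  0.15  0.03] 0.572 24.925
[0.5591 0.1559 0.0704] [2.4 1.2 3.3] [ 0.21 -0.34  0.03] 0.568 25.175
[0.5574 0.1549 0.0723] [ 0.3 -0.2  0.6] [ 0.09 -0.07  0.02] 0.568 25.425
[0.5579 0.1553 0.0769] [ 0.9  0.3 -0.9] [ 0.08 -0.   -0.03] 0.569 25.7083
[0.5584 0.1555 0.0824] [ 0.6  0.4 -0.5] [-0.02  0.01  0.01] 0.571 26.025
[0.5585 0.1555 0.0904] [-0.3  0.3 -0.3] [0.05 0.03 0.  ] 0.567 26.4417
[0.5583 0.1554 0.1002] [ 0.2 -1.2  0.3] [ 0.04 -0.02  0.1 ] 0.571 26.925
```

The cap came free with no pull. I'll raise it to about 10 cm above the mouth and check everything.

```bash
python3 - <<'E'
from h import *
R=Rd(45); p=[.5582,.1554]
servo_line([*p,.1875],R,v=.08); pause(.5); s=read_state(); print(s['tool_pos'].round(4),s['contact_force'].round(1),s['qvel'].round(2).max(),round(s['finger_gap'],3),s['clock'])
snap('side','s11');snap('wrist','w11');snap('top','t11')
v=V('s11'); cv2.imwrite('pics/c_s11.png',cv2.resize(v.im[60:240,130:320,::-1],None,fx=3.3,fy=3.3,interpolation=cv2.INTER_CUBIC))
E
```

```text
[0.5582 0.1554 0.1875] [ 0.3  1.  -0.8] 0.13 0.574 28.6667
```

View pics/c_s11.png

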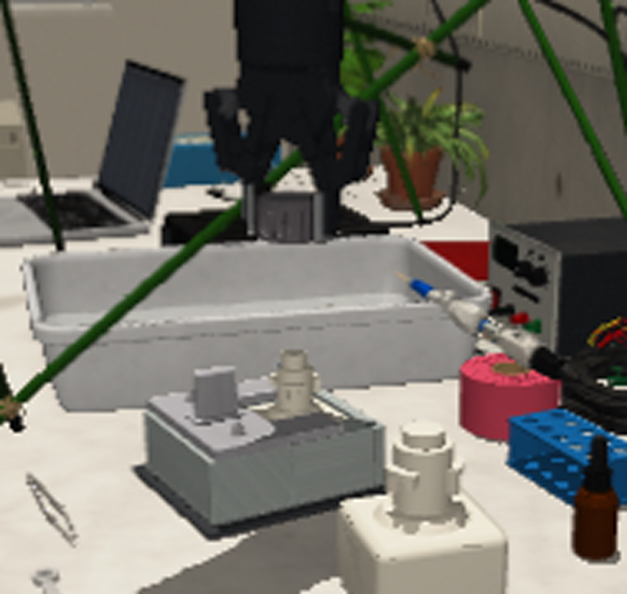

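View pics/w11.png

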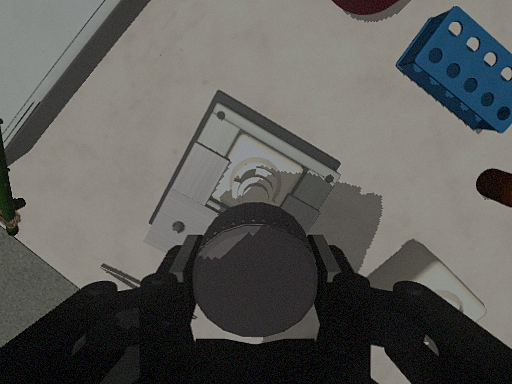

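View pics/t11.png

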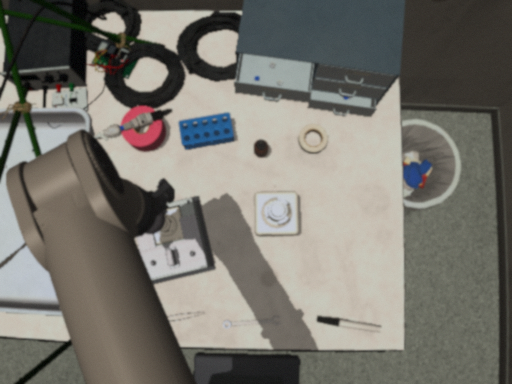

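The cap is held upright at crop (288,215) over the jar, which stands in its pocket. The plate is on its pins, and the bystanders are where they began: rack (207,130), bottle (261,148), tape (313,138). One last numeric check of the plate and rim.

```bash
python3 - <<'E'
from h import *
v=V('s11'); p=v.proj([[.5582,.1554,.191],[.5582,.1554,.221],[.558,.1553,.091]]); print('proj crop',((p-[130,60])*3.3).round(0))
C=v.cloud(); w=V('w11').cloud(); 
for n,K in(('side',C),('wrist',w)):
    L=(K-pm)@np.c_[EX,EY,[0,0,1]]
    for x0,x1,y0,y1 in[(-25,-10,20,55),(-25,-10,-55,-20),(10,25,-55,-15),(10,25,15,55),(40,70,33,58),(40,70,-58,-33)]:
        m=(L[...,0]>x0/1e3)&(L[...,0]<x1/1e3)&(L[...,1]>y0/1e3)&(L[...,1]<y1/1e3)&(abs(L[...,2])<.03)
        if m.sum()>8: print(n,(x0,y0),m.sum(),np.median(L[m][:,2]).round(4))
a,b=V('top0').cloud(),V('top0')
d=np.abs(V('top0').im.astype(int)-V('t11').im).sum(2)
for n,(u0,v0,u1,v1) in dict(rack=(175,108,240,152),bottle=(250,136,274,160),tape=(295,120,332,156)).items(): print(n,d[v0:v1,u0:u1].mean().round(1))
print('bg',d[160:185,330:390].mean().round(1))
E
```

```text
proj crop [[290. 235.]
 [289. 195.]
 [292. 365.]]
side (-25, 20) 27 0.008
side (-25, -55) 35 0.0078
side (10, -55) 37 0.0078
side (40, 33) 39 0.0077
side (40, -58) 46 0.0076
wrist (-25, 20) 341 0.0079
wrist (10, 15) 696 0.0078
wrist (40, 33) 1024 0.0078
wrist (40, -58) 374 0.0078
rack 60.8
bottle 60.5
tape 78.4
bg 83.9
```

```bash
python3 - <<'E'
from h import *
K=V('w11').cloud(); o=np.array([.5582,.1553,0]); L=(K-o)@np.c_[EX,EY,[0,0,1]]
m=(L[...,0]>.017)&(L[...,0]<.03)&(abs(L[...,1])<.028)&(L[...,2]>.03)&(L[...,2]<.07); print('shoulder z',m.sum(),np.percentile(L[m][:,2],[10,50,90]).round(4))
for s in(-1,1):
    q=m&(s*L[...,1]>.015); print(s,q.sum(),np.median(L[q][:,2]).round(4))
for n in('w11','s11'):
    L=(V(n).cloud()-o)@np.c_[EX,EY,[0,0,1]]; m=(np.hypot(L[...,0],L[...,1])<.02)&(L[...,2]>.08)&(L[...,2]<.12); print(n,m.sum(),L[m].mean(0).round(4),np.percentile(L[m][:,2],[50,90,98]).round(4))
E
```

```text
shoulder z 991 [0.0526 0.0537 0.0555]
-1 215 0.0536
1 235 0.0537
w11 1123 [0.0039 0.0034 0.0922] [0.091  0.1024 0.1031]
s11 113 [-0.0026 -0.0057  0.0907] [0.0904 0.1018 0.1026]
```

The jar shoulder is at 53.7 mm (expected 54) and level, and the mouth at 91 mm, so the jar is on its pocket floor. Handing in.

```bash
python3 - <<'E'
from h import *
s=read_state(); print(s['clock'],abs(s['qvel']).max(),s['finger_gap']); finish_job()
E
```

```text
28.8167 0.11575878462216374 0.5682336809477679
the job is handed in; nothing more can be done
```

I put the plate on its pins, opened the jar and handed the job in at 28.8 s; no verdict was reported. The gripper is holding the cap upright and still, with its rim about 10 cm above the jar's mouth.

- **Plate:** I lowered it over both pins with a 6 N force stop, and it touched down at 71.2 mm against a predicted 71.3 mm. At the end its top read 7.6–8.0 mm above the block everywhere I measured, so it lies flush.
- **Cap:** I pressed it about 7 mm with about 14 N, turned the wrist 60° counterclockwise under pressure, and lifted it without any pull from the jar. I inferred the turn from the wrist angle and the free lift; I did not measure the cap's own angle.
- **Jar:** It stands level on its pocket floor, shoulder at 53.7 mm against an expected 54 mm.
- **Bystanders:** The dropper bottle, tape roll and tube rack look unmoved in the top picture. A pixel comparison could not confirm it, because the lighting changed over the whole picture.

One check disagreed: a plane fit of the plate just after seating showed a 2° slope. I put that down to a patch near the plate's edge, because the five patch averages agreed within about 1 mm. The final check in both cameras was flat.

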